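# Release the cartridges from the gravity feeder

## Robot

A 6-joint arm with a two-finger parallel gripper is mounted at the origin on the work surface; the furniture and walls round the work are solid. World frame = base frame: x ahead of the robot, y to its left, z up, the work surface at z = 0. Lengths are in m, angles in rad, forces in N, time in s.
With the tool pointing down it reaches from about 0.35 to 0.975 m from the base axis. Payload 4.9 kg.
Tool frame: the origin (TCP) lies at the very end of the fingers, on their centre line; the grasp point (between the pads) lies 19 mm behind it; z points along the fingers, x is the direction in which the jaws open and shut, and the axes are right-handed (so a half turn about z gives the same grasp; the last joint's range is limited). The gripper opens to 85 mm and grips with 20 to 120 N. Pads are 22 mm wide; open, the fingers measure 114 mm over their backs; the gripper's body (76 mm by 85 mm) begins 54 mm behind the grasp point. The pads swing forward as they close: fully open they stand 13 mm farther back than shut.
Start: joints at [-1.452, 0.053, 1.613, -0, 1.476, -0.119], TCP at [0.147, -0.607, 0.201] pointing down, gripper open.
Joint ranges: [-3.01, 3.01], [-1.01, 2.22], [0.06, 2.58], [-1.02, 4.17], [0.09, 2.62], [-3.14, 3.14]. Speed limits (rad/s): [2.57, 2.57, 3.14, 3.14, 3.14, 3.14].

## Interface

Orientations are given as a unit quaternion [x, y, z, w].
In Python, from workcell import ctrl gives the robot as it stands.
- The arm moves only by the tool send_rows, never from a script. Its arguments are lists of equal length, an entry for each row: "rotation": the turn, a rotation vector about the tool's x, y, z in rad, a list of three; "translation": the shift along the tool's x, y, z in cm, a list of three; "gripper": the gripper's target within -1 to 1 (shut at 1, half-way at 0, fully open at -1). In form: {"rotation": [[ax, ay, az], ...], "translation": [[tx, ty, tz], ...], "gripper": [gripper, ...]}. A call has exactly 5 rows; each row is the pose to reach, as a shift and turn from the pose measured when the call began, along the tool's axes at that moment; what a row does not reach only later rows make up. A row lasts 1/10 s, in which the tool goes at most 50 mm and 8.59 degrees, less where a joint would pass 70% of its speed; a pose out of reach is approached as far as the arm can. A call with a gripper value outside its range is refused whole. The fingers move at their own pace and stop on an object; "newtons" is the grip in N (left out, the last holds). Time passes only in rows, so rows that repeat a pose let the fingers close, or fill a call up. It gives the time, the measured TCP pose, the force and the opening at its end, in the units of the state.
- ctrl.state(): the state, without advancing time (a new reading comes with each control period).
- ctrl.camera(name): name is "scene" or "top" or "wrist"; returns a dict with "image" (400x640x3 uint8, red, green, blue), "intrinsics" (3x3 intrinsics, pixels), "R" (3x3) and "t" (3): a world point X has camera coordinates R X + t. Camera axes: x right, y down, z forward; pixel columns grow to the right and rows downward; lengths in m; the calibration is good to about 2 mm. A picture is of the moment at which its call begins. There is no depth.
- ctrl.sign_off(): hands the job in, once; it reports no verdict.
The state is a dict: "clock": time; "q": joint angles; "qd": joint speeds; "tau": joint torques, N m; "ee_pos": TCP position; "tool_rot": TCP orientation; "ft_force": force on the tool from outside, world axes, zero at the start; "torque": the same for the moment, N m; "grip_width": opening from 0.0 (shut) to 1.0 (fully open).
Only numpy, scipy, OpenCV 4.12 (cv2) and the standard library are available. Lean on these libraries where they do the work, as an engineer would, in place of code of your own. Each camera call takes 0.05 s, during which the arm holds its last target.

## Task

Two gravity feeders stand on the bench. At the one holding the two cream cartridges, press the black paddle of the rocking lever down with the fingertips so that its other end lifts the yellow gate, and keep it down until both cartridges have rolled past the gate into the catch pocket; then let go so that the gate closes behind them. Touch neither the cartridges nor the gates, leave the other feeder with the blue cap shut, and do not disturb the things standing about.

Things in the scene. Friction and masses are not known exactly. Their poses are not given: they have to be found in the camera images.
- feeder_a: gravity feeder fixed to the bench, holding the two cream cartridges: grey sheet-metal lane sloping 10 degrees, 80 mm wide, 190 mm long, 90 mm tall, on a dark base. Origin: middle of the lane's length, underside of the base. x points from the paddle side to the lane side (roughly away from the robot); y runs down the slope; z up. The gate stands at y = -5 mm: store at y below that, catch pocket above
- pocket_a (a point): middle of the catch pocket's floor: at x = 45 mm (the lane's centre line), y = 50 mm, z = 29 mm in the feeder frame; the lane's floor is 38 mm up at y = 0 and 21 mm up at the end stop at y = 95 mm
- pivot_a (a point): the rocking lever's pivot axis (parallel to the feeder's y), 115 mm above the bench, at x = -60 mm, y = -5 mm in the feeder frame
- paddle_a (a point): middle of the top face of the lever's black ribbed paddle (44 mm along x by 46 mm along y), 90 mm from the pivot towards the feeder's -x and 9 mm above the pivot axis when at rest (124 mm above the bench); it moves with the lever and sinks about 48 mm at full travel, with free space below
- lever_a (a joint): angle of the rocking lever, rad: 0 = at rest, gate down; grows as the paddle is pressed down, to the stop at 0.55. The gate is clear of the lying cartridges from about 0.4. A spring and the gate's weight bring it back to 0 when let go. Takes about 2 to 5 N
- gate_edge_a (a point): middle of the lower edge of the yellow gate plate, 44 mm wide (along x), 4 mm thick, 64 mm tall, hanging from the far end of the lever, 107 mm from the pivot towards +x. At rest the edge is 9 mm above the lane's floor
- feeder_b: gravity feeder fixed to the bench, holding one blue cap (to be left alone): grey sheet-metal lane sloping 10 degrees, 80 mm wide, 190 mm long, 90 mm tall, on a dark base. Origin: middle of the lane's length, underside of the base. x points from the paddle side to the lane side (roughly away from the robot); y runs down the slope; z up. The gate stands at y = -5 mm: store at y below that, catch pocket above
- pocket_b (a point): middle of the catch pocket's floor: at x = 45 mm (the lane's centre line), y = 50 mm, z = 29 mm in the feeder frame; the lane's floor is 38 mm up at y = 0 and 21 mm up at the end stop at y = 95 mm
- pivot_b (a point): the rocking lever's pivot axis (parallel to the feeder's y), 115 mm above the bench, at x = -60 mm, y = -5 mm in the feeder frame
- paddle_b (a point): middle of the top face of the lever's black ribbed paddle (44 mm along x by 46 mm along y), 90 mm from the pivot towards the feeder's -x and 9 mm above the pivot axis when at rest (124 mm above the bench); it moves with the lever and sinks about 48 mm at full travel, with free space below
- lever_b (a joint): angle of the rocking lever, rad: 0 = at rest, gate down; grows as the paddle is pressed down, to the stop at 0.55. The gate is clear of the lying cartridges from about 0.4. A spring and the gate's weight bring it back to 0 when let go. Takes about 2 to 5 N
- gate_edge_b (a point): middle of the lower edge of the yellow gate plate, 44 mm wide (along x), 4 mm thick, 64 mm tall, hanging from the far end of the lever, 107 mm from the pivot towards +x. At rest the edge is 9 mm above the lane's floor
- cartridge_low: cream cartridge with black O-ring, 45 mm across (rolls on 41 mm), 72 mm long, lying across the feeder's lane (axis along the feeder's x) and free to roll; origin at the centre of one end face (the end nearer the paddle), on the rolling axis. The one that lies against the gate
- cartridge_high: cream cartridge with black O-ring, 45 mm across (rolls on 41 mm), 72 mm long, lying across the feeder's lane (axis along the feeder's x) and free to roll; origin at the centre of one end face (the end nearer the paddle), on the rolling axis. The one behind it, higher up the lane
- blue_cap: blue cap, 55 mm across, 56 mm long, lying in the other feeder's lane against its gate; origin at the centre of one end face; to be left alone
- spare_cartridge: cream cartridge with a black O-ring, 45 mm across, 72 mm tall, standing on the bench near the feeders; bystander; origin at the centre of its underside
- ring_cap: blue ring-shaped cap, 64 mm across, 28 mm tall, on the bench; bystander; origin at the centre of its underside
- oring_tin: round open tin of O-rings, 68 mm across, 22 mm tall; bystander; origin at the centre of its underside
- spare_bottle: blue bottle standing, 63 mm across, 175 mm tall; bystander; origin at the centre of its underside

How it is judged:
By the outcome, as a careful person would: the job done as asked, in the order asked, and still so for the second after the job is handed in, with the robot touching nothing.
It also fails if it takes over 29 s, if anything falls off the work surface, if the arm or the gripper's body presses on something with over 40 N, if the wrist force passes 120 N, or if a joint passes its speed limit or range.

## Working session

There is one attempt and no reset: what is moved stays moved. The work goes in short steps, Python scripts to look and compute and a tool call to move; the robot and the scene stay as the last step left them, time stands still between calls to the robot, and variables do not carry over. Pictures are saved under pics/ and viewed, and the job is handed in when it is done.

Besides the shell and the picture viewer there is one more tool, called after ">>>" as a command line: name --argument value ..., lists and objects as JSON in quotes. send_rows: Moves the arm, as the interface text tells. Its arguments: {"type":"object","properties":{"rotation":{"type":"array","items":{"type":"array","items":{"type":"number"}}},"translation":{"type":"array","items":{"type":"array","items":{"type":"number"}}},"gripper":{"type":"array","items":{"type":"number"}},"newtons":{"type":"number"}},"required":["rotation","translation","gripper"]}

```bash
mkdir -p pics; python3 - <<'E'
from workcell import ctrl
import cv2,pickle
d={}
for n in ["scene","top"]:
    c=ctrl.camera(n); d[n]=c
    cv2.imwrite(f"pics/{n}0.png",c["image"][:,:,::-1])
    print(n,c["intrinsics"],c["R"],c["t"])
pickle.dump(d,open("c0.pkl","wb"))
print(ctrl.state())
E
```

```text
scene [[385.44607786   0.         317.20724218]
 [  0.         385.44607786 202.08658689]
 [  0.           0.           1.        ]] [[ 0.48501445 -0.87439339  0.01404202]
 [-0.4246883  -0.24954477 -0.8702685 ]
 [ 0.76446114  0.41612931 -0.49237746]] [-0.34274053  0.30090132  0.68624479]
top [[423.10323743   0.         316.56469543]
 [  0.         423.10323743 200.61820903]
 [  0.           0.           1.        ]] [[-0.02424643 -0.99930455  0.02832899]
 [-0.9943204   0.02116868 -0.1043016 ]
 [ 0.10362938 -0.03069703 -0.99414216]] [-0.09174939  0.52492714  1.12308449]
{'clock': 0.1, 'q': array([-1.45199515e+00,  5.33077681e-02,  1.61415593e+00,  1.51323286e-05,
        1.47597162e+00, -1.18953791e-01]), 'qd': array([ 1.23568218e-03, -9.21909090e-04, -2.99982329e-03, -1.16270777e-03,
       -4.33362677e-04, -8.01492278e-05]), 'tau': array([ 7.96509339e-04, -3.94902527e+01, -3.71361673e+01, -1.06565162e-04,
        3.89734312e-03, -6.40576147e-06]), 'ee_pos': array([ 0.14716096, -0.60679926,  0.19947596]), 'tool_rot': array([ 7.85976745e-01, -6.18255374e-01, -6.46104099e-04, -6.56854690e-04]), 'ft_force': array([ 0.37263967,  0.43550306, -0.18491465]), 'torque': array([-0.00289629,  0.02794863,  0.01561064]), 'grip_width': 1.00248921582236}
```

View pics/scene0.png

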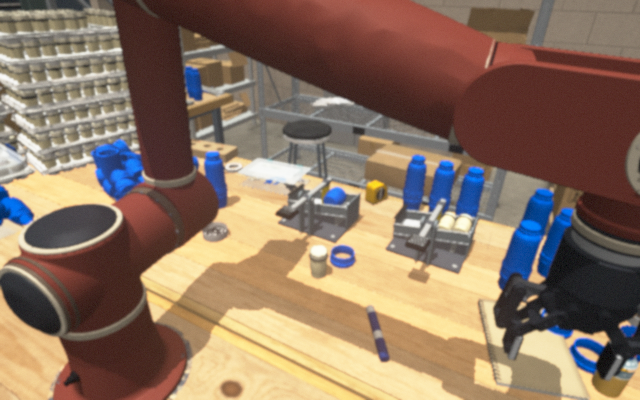

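View pics/top0.png

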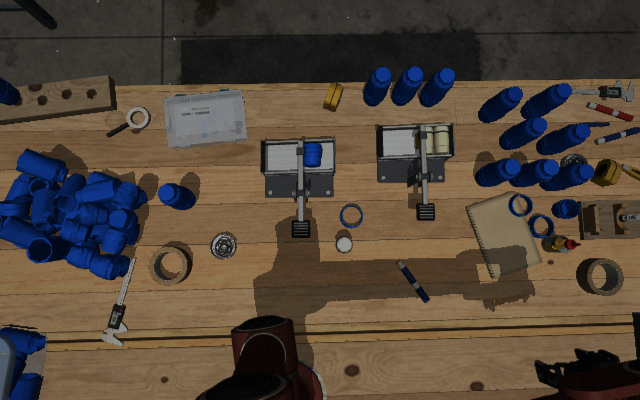

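The top view shows feeder_a at the right: its paddle is at about (426,212) and the cream cartridges are at about (427–452,138). Feeder_b, with the blue cap at (313,153), is to the left.

```bash
cat > h.py <<'E'
import numpy as np
def ray(c,u,v,z):
    K,R,t=[np.array(c[k]) for k in("intrinsics","R","t")]
    d=R.T@np.linalg.inv(K)@np.array([u,v,1.]); o=-R.T@t
    return o+d*(z-o[2])/d[2]
def proj(c,X):
    K,R,t=[np.array(c[k]) for k in("intrinsics","R","t")]
    p=K@(R@np.array(X)+t); return p[:2]/p[2]
E
python3 - <<'E'
import pickle,cv2,numpy as np
from h import *
d=pickle.load(open("c0.pkl","rb")); c=d["top"]; im=c["image"]
sub=im[195:230,408:445]; g=sub.max(2)
m=(g<60).astype('uint8'); n,l,s,ce=cv2.connectedComponentsWithStats(m)
for i in range(1,n):
    if s[i][4]>30: print(s[i],ce[i]+[408,195], ray(c,*(ce[i]+[408,195]),.124)); 
i=1+np.argmax(s[1:,4]); print(cv2.minAreaRect(np.argwhere(l==i)[:,::-1].astype(np.float32)))
# zoom both
z=cv2.resize(im[110:240,360:480],None,fx=5,fy=4.6,interpolation=cv2.INTER_CUBIC); cv2.imwrite("pics/z1.png",z[:,:,::-1])
s=d["scene"]["image"]; z=cv2.resize(s[180:290,370:500],None,fx=5,fy=5,interpolation=cv2.INTER_CUBIC); cv2.imwrite("pics/z2.png",z[:,:,::-1])
E
```

```text
[  8   0  19  26 280] [424.80357143 211.02142857] [ 0.48076955 -0.37158857  0.124     ]
((17.0, 12.5), (25.0, 18.0), 90.0)
```

View pics/z1.png

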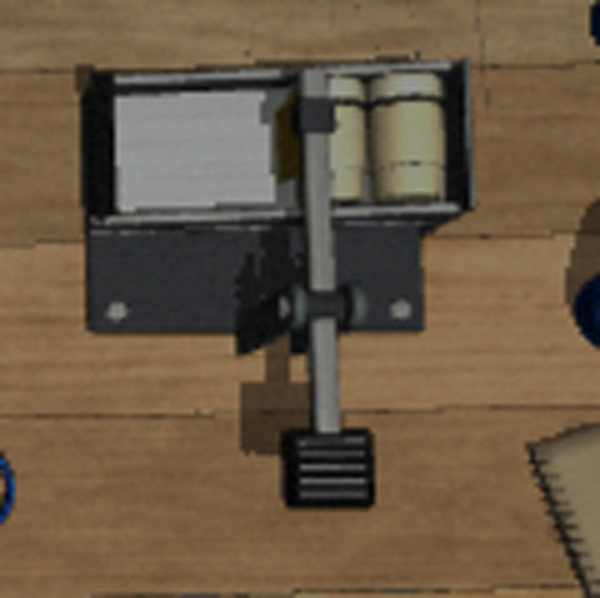

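View pics/z2.png

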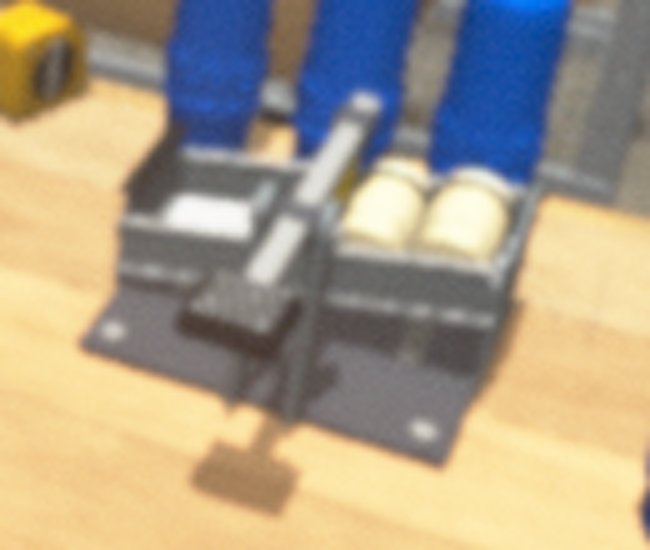

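```bash
python3 - <<'E'
import pickle
from h import *
d=pickle.load(open("c0.pkl","rb")); c=d["top"]
p=ray(c,425.6,211.7,.124); q=ray(c,425,176.3,.118); b=[ray(c,360+x/5,110+y/4.6,.005) for x,y in((88,330),(422,328))]
print(p,q,b, proj(d["scene"],p))
print(ray(d["scene"],418.6,241.6,.124))
print(np.degrees(np.arctan2((q-p)[1],(q-p)[0])))
from workcell import ctrl
from scipy.spatial.transform import Rotation as R
print(R.from_quat(ctrl.state()["tool_rot"]).as_matrix())
E
```

```text
[ 0.47902039 -0.37351326  0.124     ] [ 0.56971466 -0.37835667  0.118     ] [array([ 0.57473698, -0.27684835,  0.005     ]), array([ 0.57219303, -0.46586565,  0.005     ])] [417.69172545 240.24696493]
[ 0.47502057 -0.3766697   0.124     ]
-3.056902665693731
[[ 2.35519750e-01 -9.71869542e-01 -2.03437710e-04]
 [-9.71867844e-01 -2.35519722e-01  1.83145969e-03]
 [-1.82785348e-03 -2.33630359e-04 -9.99998302e-01]]
```

>>> send_rows --rotation '[[0,0,0.05],[0,0,0.1],[0,0,0.16],[0,0,0.21],[0,0,0.26]]' --translation '[[-1,-3,0],[-2.6,-7,0],[-4.2,-11,0],[-5.8,-15,0],[-7,-18,0]]' --gripper '[1,1,1,1,1]' --newtons 30

```text
clock: 0.6
ee_pos: [0.3071, -0.4945, 0.1991]
tool_rot: [-0.699, 0.715, 0.001, 0.001]
ft_force: [-0.3, -0.7, 0.0]
grip_width: 0.146
```

```bash
cat >> h.py <<'E'
from scipy.spatial.transform import Rotation as R_
def to(x,y,z):
    from workcell import ctrl
    s=ctrl.state(); M=R_.from_quat(s["tool_rot"]).as_matrix()
    print(s["clock"],s["ee_pos"],s["ft_force"],s["grip_width"]); print(M.round(3)); print("cm",(M.T@(np.array([x,y,z])-s["ee_pos"])*100).round(2))
E
python3 -c "
from h import *
to(.482,-.375,.2)"
```

```text
0.6 [ 0.30714414 -0.49446736  0.19906182] [-0.2814206  -0.73605762  0.0149396 ] 0.14569437288111267
[[-0.023 -1.    -0.   ]
 [-1.     0.023  0.003]
 [-0.003  0.    -1.   ]]
cm [-12.35 -17.2   -0.06]
```

>>> send_rows --rotation '[[0,0,0],[0,0,0],[0,0,0],[0,0,0],[0,0,0]]' --translation '[[-3,-4,0],[-6,-8,0],[-8.7,-12,0],[-11.2,-15.6,0],[-12.3,-17.2,0]]' --gripper '[1,1,1,1,1]'

```text
clock: 1.1
ee_pos: [0.4844, -0.3727, 0.1987]
tool_rot: [-0.7, 0.714, 0.002, 0.001]
ft_force: [-0.2, -0.1, -1.0]
grip_width: 0.002
```

```bash
python3 -c "
from h import *
import cv2
from workcell import ctrl
for n in ['top','scene','wrist']:
    cv2.imwrite(f'pics/b_{n}.png',ctrl.camera(n)['image'][:,:,::-1])
to(.482,-.375,.13)"
```

```text
1.25 [ 0.48242811 -0.37454306  0.19866745] [-0.38152813 -0.07669016  0.15562364] -0.0010153728798841881
[[-0.021 -1.    -0.001]
 [-1.     0.021  0.003]
 [-0.003  0.001 -1.   ]]
cm [0.07 0.03 6.87]
```

View pics/b_scene.png

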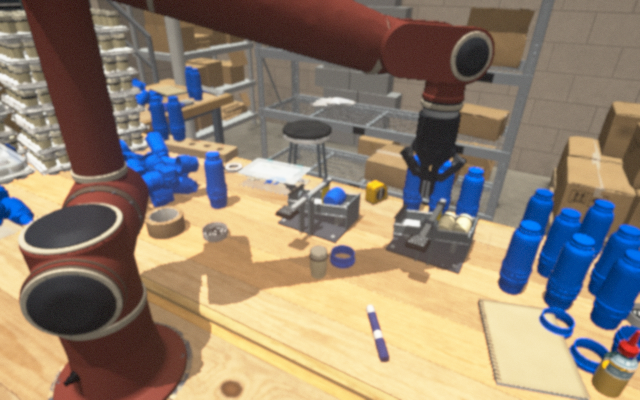

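View pics/b_wrist.png

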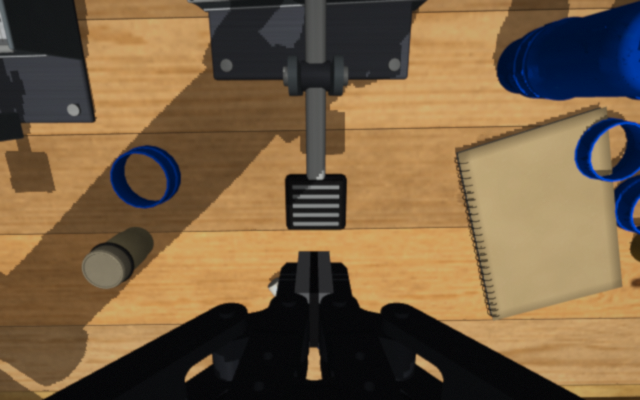

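View pics/b_top.png

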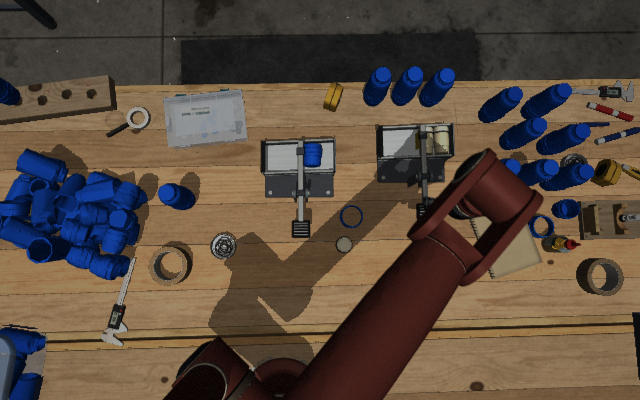

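The wrist view shows the paddle at (316,203), directly in line with the shut fingers at (314,255). I'll check that point by casting a ray.

```bash
python3 -c "
from h import *
from workcell import ctrl
c=ctrl.camera('wrist')
print(ray(c,316,202.5,.124),ray(c,315.5,75,.115), proj(c,ctrl.state()['ee_pos']))"
```

```text
[ 0.48168142 -0.37744415  0.124     ] [ 0.57056232 -0.37873486  0.115     ] [312.44198174 243.45204631]
```

>>> send_rows --rotation '[[0,0,0],[0,0,0],[0,0,0],[0,0,0],[0,0,0]]' --translation '[[0.1,-0.1,2],[0.1,-0.1,4],[0.1,-0.1,5.5],[0.1,-0.1,6.4],[0.1,-0.1,6.8]]' --gripper '[1,1,1,1,1]'

```text
clock: 1.8
ee_pos: [0.4815, -0.3762, 0.1295]
tool_rot: [-0.699, 0.715, 0.003, 0.001]
ft_force: [0.1, 0.3, 0.4]
grip_width: 0.003
```

>>> send_rows --rotation '[[0,0,0],[0,0,0],[0,0,0],[0,0,0],[0,0,0]]' --translation '[[0,0,0.6],[0,0,1.2],[0,0,1.8],[0,0,2.4],[0,0,3]]' --gripper '[1,1,1,1,1]'

```text
clock: 2.3
ee_pos: [0.4815, -0.3761, 0.0992]
tool_rot: [-0.699, 0.715, 0.002, 0.001]
ft_force: [-0.9, 0.2, -0.2]
grip_width: 0.001
```

```bash
python3 -c "
from h import *
to(.484,-.376,.085)"
```

```text
2.3 [ 0.48153451 -0.37611216  0.09915685] [-0.92814397  0.24810335 -0.16980174] 0.0008549662997066174
[[-0.024 -1.    -0.003]
 [-1.     0.024  0.004]
 [-0.004  0.003 -1.   ]]
cm [-0.01 -0.25  1.42]
```

```bash
python3 -c "
import cv2
from workcell import ctrl
a=ctrl.camera('wrist')['image'];b=ctrl.camera('scene')['image']
cv2.imwrite('pics/c_w.png',a[:,:,::-1]);cv2.imwrite('pics/c_s.png',cv2.resize(b[130:290,370:530],None,fx=3.7,fy=3.7)[:,:,::-1]); print(ctrl.state()['ft_force'])"
```

```text
[-0.1189812  0.3595493 -0.2365848]
```

View pics/c_w.png

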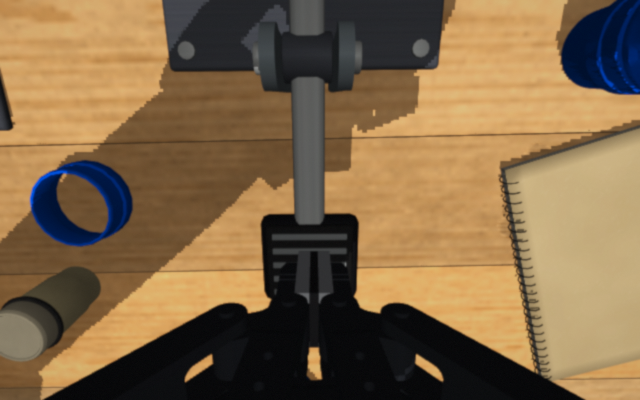

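View pics/c_s.png

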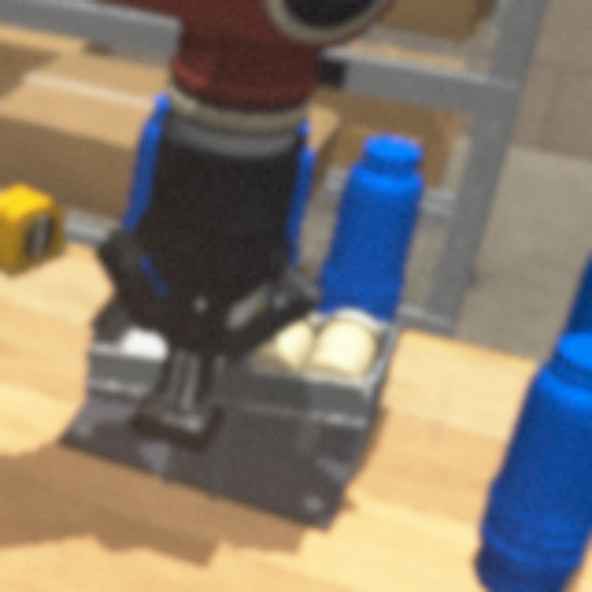

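```bash
python3 -c "
from h import *
from workcell import ctrl
c=ctrl.camera('wrist'); o=-np.array(c['R']).T@np.array(c['t']); f=c['intrinsics'][0][0]
print(o,f,'depth far edge',f*.046/94,'z',o[2]-f*.046/94, proj(c,ctrl.state()['ee_pos']))
print(proj(c,[.503,-.376,.124]),proj(c,[.503,-.376,.1]))
to(.484,-.376,.08)"
```

```text
[ 0.55671116 -0.37961273  0.27241466] 353.34845687929203 depth far edge 0.17291520230263227 z 0.09949945584164685 [311.44451459 242.10872307]
[310.16270498 219.67179108] [310.87062483 203.66044368]
2.45 [ 0.48116984 -0.37574455  0.09879961] [-0.4018404  -0.07311513  0.92014288] 0.003508824647900705
[[-0.024 -1.    -0.004]
 [-1.     0.024  0.005]
 [-0.005  0.004 -1.   ]]
cm [ 0.03 -0.29  1.88]
```

>>> send_rows --rotation '[[0,0,0],[0,0,0],[0,0,0],[0,0,0],[0,0,0]]' --translation '[[0,-0.1,0.4],[0,-0.1,0.8],[0,-0.2,1.1],[0,-0.2,1.4],[0,-0.2,1.5]]' --gripper '[1,1,1,1,1]'

```text
clock: 2.95
ee_pos: [0.483, -0.376, 0.0836]
tool_rot: [-0.699, 0.715, 0.003, 0.0]
ft_force: [-2.8, -0.9, 3.1]
grip_width: -0.0
```

```bash
python3 -c "
import cv2
from h import *
from workcell import ctrl
a=ctrl.camera('wrist')['image'];b=ctrl.camera('scene')['image']; t=ctrl.camera('top')['image']
cv2.imwrite('pics/d_w.png',a[:,:,::-1])
cv2.imwrite('pics/d_s.png',np.hstack([cv2.resize(x,(400,400),interpolation=2) for x in(b[170:270,380:480],t[100:200,360:460])])[:,:,::-1]); to(.484,-.376,.08)"
```

```text
3.1 [ 0.48300597 -0.37593862  0.08390154] [-1.94602842 -0.94467876  2.10144655] -0.0016564127832651007
[[-0.024 -1.    -0.004]
 [-1.     0.024  0.005]
 [-0.005  0.004 -1.   ]]
cm [ 0.01 -0.1   0.39]
```

View pics/d_w.png

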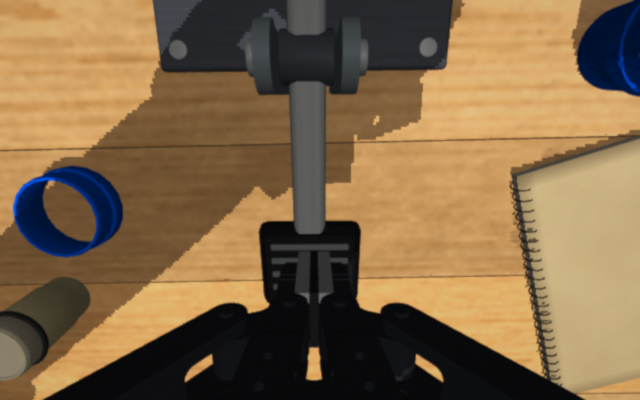

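View pics/d_s.png

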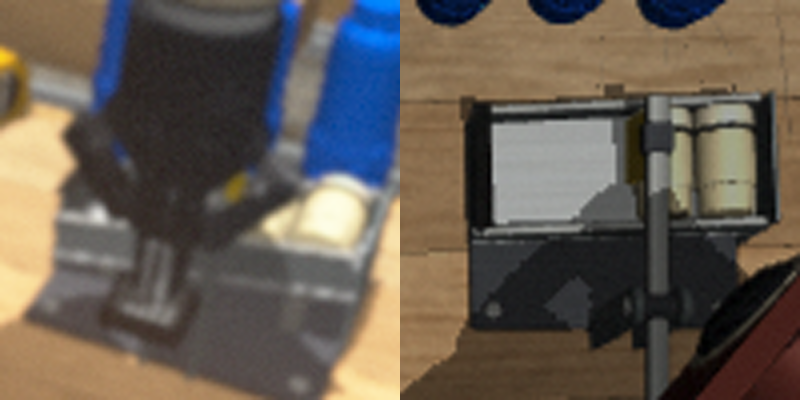

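The lever is partly down at a few newtons and the cartridges have not moved yet. I'll press further.

>>> send_rows --rotation '[[0,0,0],[0,0,0],[0,0,0],[0,0,0],[0,0,0]]' --translation '[[0,0,0.15],[0,0,0.3],[0,0,0.4],[0,0,0.5],[0,0,0.5]]' --gripper '[1,1,1,1,1]'

```text
clock: 3.6
ee_pos: [0.4832, -0.3759, 0.0789]
tool_rot: [-0.699, 0.715, 0.003, 0.0]
ft_force: [-0.7, -0.3, 3.0]
grip_width: -0.002
```

```bash
python3 -c "
import cv2
from h import *
from workcell import ctrl
b=ctrl.camera('scene')['image']; t=ctrl.camera('top')['image']
cv2.imwrite('pics/e_s.png',np.hstack([cv2.resize(x,(400,400),interpolation=2) for x in(b[170:270,380:480],t[100:200,360:460])])[:,:,::-1]); to(.484,-.376,.08)"
```

```text
3.7 [ 0.48320539 -0.37596409  0.0789805 ] [-0.01703627 -0.45068836  3.14733689] -0.0018509161090421796
[[-0.024 -1.    -0.003]
 [-1.     0.024  0.005]
 [-0.005  0.003 -1.   ]]
cm [ 0.   -0.08 -0.1 ]
```

View pics/e_s.png

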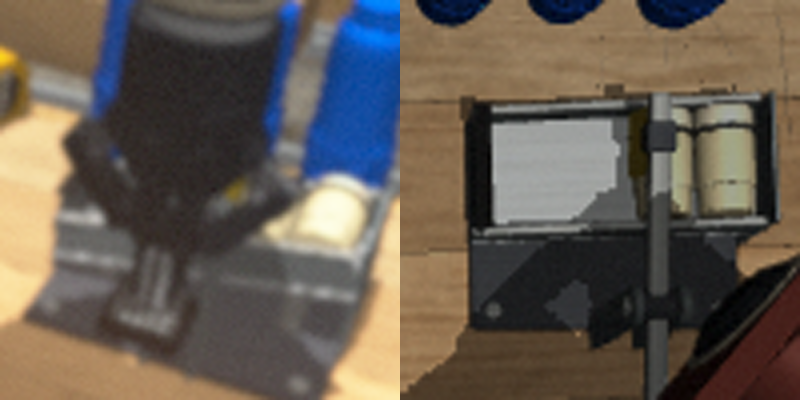

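>>> send_rows --rotation '[[0,0,0],[0,0,0],[0,0,0],[0,0,0],[0,0,0]]' --translation '[[0,0,0.1],[0,0,0.1],[0,0,0.1],[0,0,0.1],[0,0,0.1]]' --gripper '[1,1,1,1,1]'

```text
clock: 4.2
ee_pos: [0.4832, -0.376, 0.078]
tool_rot: [-0.699, 0.715, 0.003, 0.001]
ft_force: [-1.5, -0.7, 2.1]
grip_width: -0.002
```

```bash
python3 -c "
import cv2
from h import *
from workcell import ctrl
b=ctrl.camera('wrist')['image']; t=ctrl.camera('top')['image']
cv2.imwrite('pics/f_s.png',np.hstack([cv2.resize(x,(400,400),interpolation=2) for x in(b[0:400,120:520],t[100:200,360:460])])[:,:,::-1]); to(.484,-.376,.08)"
```

```text
4.3 [ 0.48324673 -0.37595731  0.07800324] [0.14264583 0.9502824  2.77672831] -0.00326965960670145
[[-0.024 -1.    -0.003]
 [-1.     0.024  0.005]
 [-0.005  0.003 -1.   ]]
cm [ 0.   -0.07 -0.2 ]
```

View pics/f_s.png

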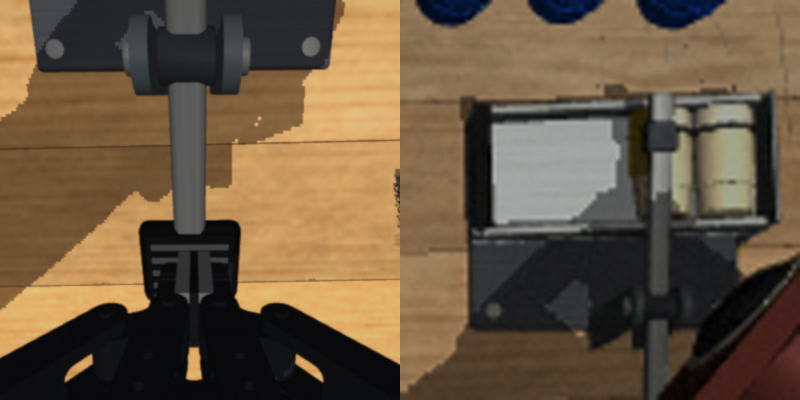

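```bash
python3 -c "
from h import *
import pickle
c=pickle.load(open('c0.pkl','rb'))['top']
P=np.array([.5705,-.3785]);e=np.array([np.cos(-.03),np.sin(-.03)])
for th in(0,.2,.3,.4,.5,.55):
  r=[]
  for s,h in((.107,.006),(.115,.006)):
    q=P+e*(s*np.cos(th)-h*np.sin(th)); z=.115+s*np.sin(th)+h*np.cos(th); r.append(proj(c,[*q,z]).round(1))
  print(th,r)
"
```

```text
0 [array([424.5, 134.6]), array([424.4, 131.5])]
0.2 [array([426.9, 133.7]), array([427. , 130.4])]
0.3 [array([428.1, 133.9]), array([428.3, 130.6])]
0.4 [array([429.3, 134.5]), array([429.6, 131.2])]
0.5 [array([430.5, 135.6]), array([430.9, 132.3])]
0.55 [array([431. , 136.3]), array([431.5, 133.1])]
```

```bash
python3 -c "
import cv2
from h import *
from workcell import ctrl
c=ctrl.camera('wrist'); w=c['image']
R=np.array(c['R']);o=-R.T@np.array(c['t']);print(R.round(3),o,ctrl.state()['ee_pos'])
for z in(.08,.085,.09,.095,.1,.105,.11,.115):
  a=ray(c,261,230,z);b=ray(c,359,230,z);e=ray(c,310,222,z); print(z,np.linalg.norm(a-b).round(4),e.round(4), 'pivot',ray(c,307,55,.115+.01).round(3))
t=ctrl.camera('top')['image']; import pickle
t0=pickle.load(open('c0.pkl','rb'))['top']['image']
cv2.imwrite('pics/g.png',np.hstack([cv2.resize(x[115:215,390:460],None,fx=5.6,fy=5.6,interpolation=2) for x in(t0,t)])[:,:,::-1])
cv2.imwrite('pics/gw.png',cv2.resize(w[200:320,220:400],None,fx=4,fy=4,interpolation=2)[:,:,::-1])
"
```

```text
[[-0.023 -1.    -0.005]
 [-0.955  0.02   0.296]
 [-0.296  0.011 -0.955]] [ 0.55886223 -0.37989205  0.25231801] [ 0.48325354 -0.37595116  0.07800237]
0.08 0.0512 [ 0.4954 -0.3758  0.08  ] pivot [ 0.571 -0.377  0.125]
0.085 0.0498 [ 0.4973 -0.3759  0.085 ] pivot [ 0.571 -0.377  0.125]
0.09 0.0483 [ 0.4991 -0.376   0.09  ] pivot [ 0.571 -0.377  0.125]
0.095 0.0468 [ 0.5009 -0.3761  0.095 ] pivot [ 0.571 -0.377  0.125]
0.1 0.0453 [ 0.5028 -0.3763  0.1   ] pivot [ 0.571 -0.377  0.125]
0.105 0.0438 [ 0.5046 -0.3764  0.105 ] pivot [ 0.571 -0.377  0.125]
0.11 0.0423 [ 0.5065 -0.3765  0.11  ] pivot [ 0.571 -0.377  0.125]
0.115 0.0408 [ 0.5083 -0.3766  0.115 ] pivot [ 0.571 -0.377  0.125]
```

View pics/g.png

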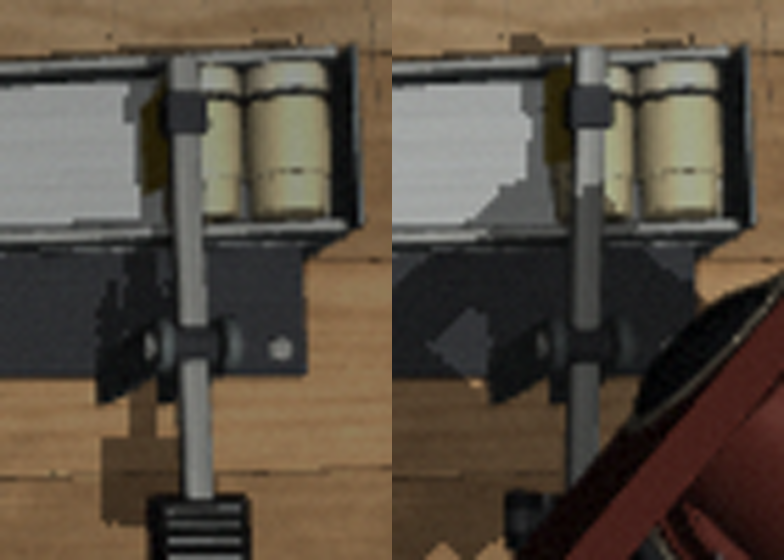

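View pics/gw.png

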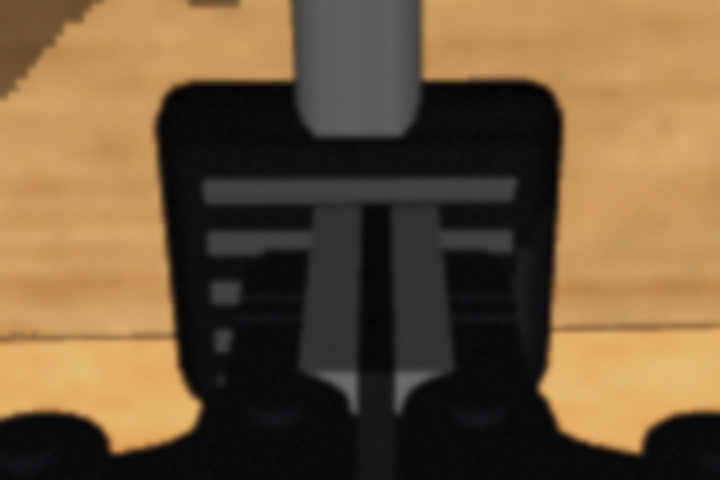

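The wrist and top views agree that the lever is only about 0.2–0.3 rad down, with the hinge at (425.5,134) having shifted about 2 px. The force is still about 3 N, so I'll press on in steps and watch it.

>>> send_rows --rotation '[[0,0,0],[0,0,0],[0,0,0],[0,0,0],[0,0,0]]' --translation '[[0,0,0.2],[0,0,0.4],[0,0,0.6],[0,0,0.8],[0,0,0.8]]' --gripper '[1,1,1,1,1]'

```text
clock: 4.9
ee_pos: [0.4834, -0.3759, 0.0698]
tool_rot: [-0.699, 0.715, 0.003, 0.001]
ft_force: [1.9, 0.4, 3.6]
grip_width: 0.002
```

```bash
cat > look.py <<'E'
import cv2,sys,pickle
from h import *
from workcell import ctrl
w=ctrl.camera('wrist')['image']; t=ctrl.camera('top')['image']; s=ctrl.camera('scene')['image']
cv2.imwrite(f'pics/{sys.argv[1]}.png',np.hstack([cv2.resize(t[115:215,370:460],(360,400),interpolation=2),cv2.resize(w[200:320,240:380],(440,400),interpolation=2)])[:,:,::-1])
to(.483,-.376,.07)
E
python3 look.py h1
```

```text
5.05 [ 0.48324947 -0.37585881  0.06995943] [ 1.58842466 -0.78332787  2.51444297] 0.001233459069862206
[[-0.024 -1.    -0.003]
 [-1.     0.024  0.005]
 [-0.005  0.003 -1.   ]]
cm [ 0.01  0.02 -0.  ]
```

View pics/h1.png

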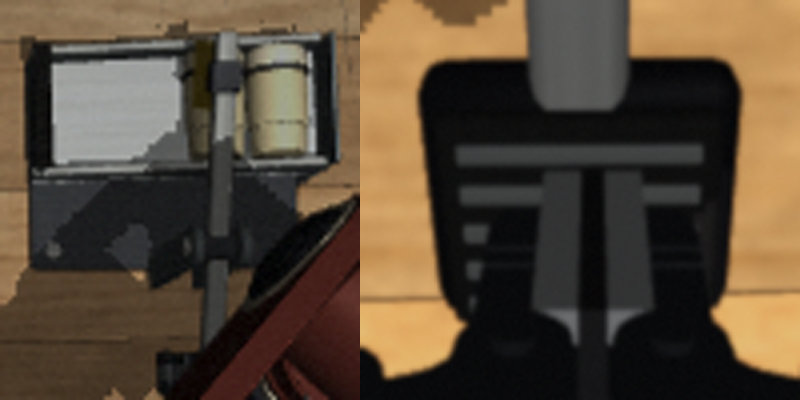

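The cartridges have started rolling under the gate (cream is now visible at both sides of it). I'll press a bit more and hold.

>>> send_rows --rotation '[[0,0,0],[0,0,0],[0,0,0],[0,0,0],[0,0,0]]' --translation '[[0,0,0.4],[0,0,0.6],[0,0,0.7],[0,0,0.7],[0,0,0.7]]' --gripper '[1,1,1,1,1]'

```text
clock: 5.55
ee_pos: [0.483, -0.3758, 0.0629]
tool_rot: [-0.699, 0.715, 0.003, 0.0]
ft_force: [0.2, 0.9, 3.3]
grip_width: -0.004
```

```bash
python3 look.py h2
```

```text
5.7 [ 0.48306961 -0.37582178  0.062938  ] [ 0.01764819 -0.31903114  3.001467  ] 0.002472756332059999
[[-0.024 -1.    -0.004]
 [-1.     0.024  0.005]
 [-0.005  0.004 -1.   ]]
cm [ 0.01  0.01 -0.71]
```

View pics/h2.png

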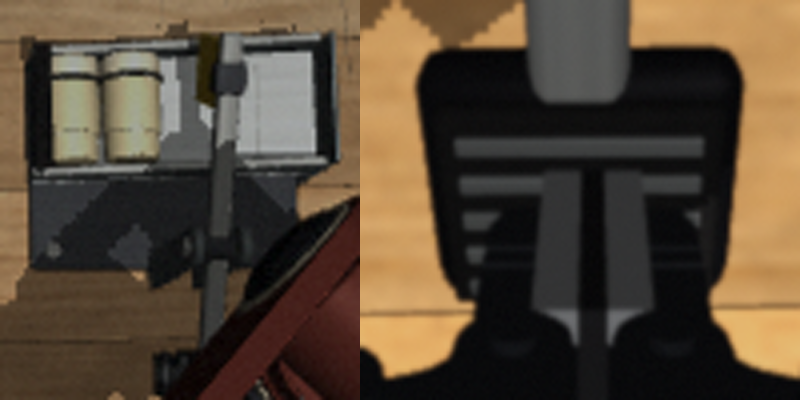

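Both cartridges are in the pocket and against the end stop. I'll hold briefly for them to settle, then release.

>>> send_rows --rotation '[[0,0,0],[0,0,0],[0,0,0],[0,0,0],[0,0,0]]' --translation '[[0,0,0],[0,0,0],[0,0,0],[0,0,0],[0,0,0]]' --gripper '[1,1,1,1,1]'

```text
clock: 6.2
ee_pos: [0.4831, -0.3758, 0.063]
tool_rot: [-0.699, 0.715, 0.003, 0.0]
ft_force: [0.1, -0.4, 4.3]
grip_width: 0.001
```

```bash
python3 look.py h3
```

```text
6.35 [ 0.48305743 -0.37582365  0.06294662] [-0.91263836  0.23255703  4.72385009] 0.0022563936950851576
[[-0.024 -1.    -0.004]
 [-1.     0.024  0.005]
 [-0.005  0.004 -1.   ]]
cm [ 0.01  0.01 -0.71]
```

View pics/h3.png

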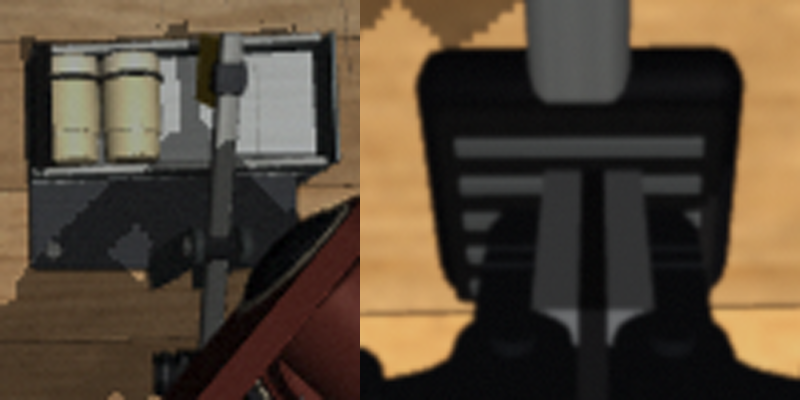

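Settled (unchanged). Releasing straight up, at a moderate speed.

>>> send_rows --rotation '[[0,0,0],[0,0,0],[0,0,0],[0,0,0],[0,0,0]]' --translation '[[0,0,-1.0],[0,0,-2.2],[0,0,-3.4],[0,0,-4.6],[0,0,-5.8]]' --gripper '[1,1,1,1,1]'

```text
clock: 6.85
ee_pos: [0.4835, -0.3761, 0.1222]
tool_rot: [-0.699, 0.715, 0.003, 0.001]
ft_force: [-0.4, 0.3, 0.7]
grip_width: 0.0
```

>>> send_rows --rotation '[[0,0,0],[0,0,0],[0,0,0],[0,0,0],[0,0,0]]' --translation '[[0,0,-2],[0,0,-5],[0,0,-8],[0,0,-10],[0,0,-11]]' --gripper '[1,1,1,1,1]'

```text
clock: 7.35
ee_pos: [0.4847, -0.3774, 0.2358]
tool_rot: [-0.699, 0.715, 0.0, 0.001]
ft_force: [-0.1, 0.7, 0.6]
grip_width: -0.003
```

>>> send_rows --rotation '[[0,0,0],[0,0,0],[0,0,0],[0,0,0],[0,0,0]]' --translation '[[0,2,0],[0,4,0],[0,6,0],[0,7,0],[0,7,0]]' --gripper '[1,1,1,1,1]'

```text
clock: 7.85
ee_pos: [0.4139, -0.3756, 0.2354]
tool_rot: [-0.698, 0.716, 0.001, 0.001]
ft_force: [0.3, -0.3, 0.5]
grip_width: -0.003
```

```bash
python3 look.py i1; python3 -c "
import cv2
from workcell import ctrl
cv2.imwrite('pics/i_s.png',ctrl.camera('scene')['image'][:,:,::-1])
cv2.imwrite('pics/i_t.png',ctrl.camera('top')['image'][:,:,::-1])"
```

```text
8.0 [ 0.41520822 -0.37566631  0.23559765] [-0.54299985 -0.41422988 -0.05915555] 0.002585180449704203
[[-0.023 -1.     0.001]
 [-1.     0.023  0.002]
 [-0.002 -0.001 -1.   ]]
cm [-0.1  -6.77 16.56]
```

View pics/i_s.png

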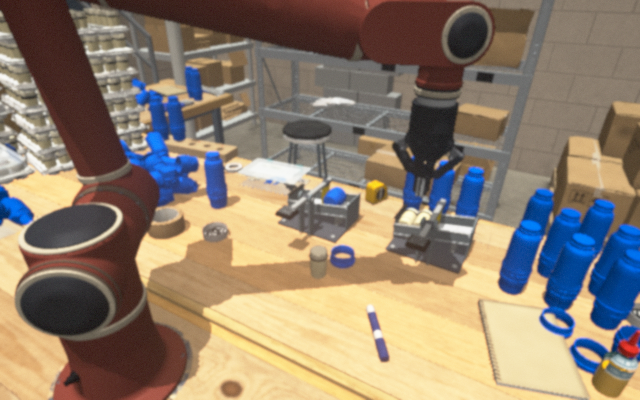

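View pics/i_t.png

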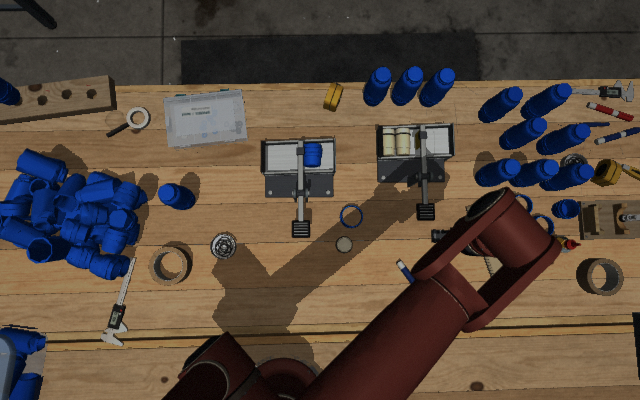

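View pics/i1.png

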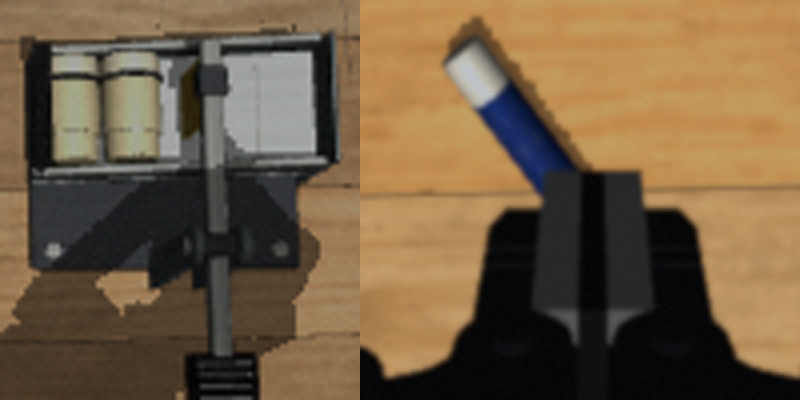

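Both cartridges are in the pocket (top view, about (390–402,140)). The lever is back at rest, with its hinge at column 423.3 against 423.4 at the start. Feeder_b and the bystanders look unmoved.

```bash
python3 -c "
from workcell import ctrl
print(ctrl.sign_off())"
```

```text
the job is handed in; nothing more can be done
None
```

The job is done and handed in. With the fingers shut, I pressed feeder_a's paddle down until both cream cartridges had rolled past the gate. I held it while they settled in the catch pocket, then released straight up and backed clear.

**Last checks (8.0 s on the clock):**
- Both cartridges lie at the end stop in the pocket.
- The gate is closed: the lever's hinge is back at its starting pixel, column 423.3 against 423.4.
- Feeder_b's blue cap and the bystanders I can see look unmoved.
- The forces I read stayed under about 5 N.

**One disagreement:** the lever opened only when the tool centre point (TCP) was about 15 mm lower than I had worked out from the TCP height. The camera views showed the lever less far down than that height implied, so I went by the images and pressed further.

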